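# Click the utensil carousel round and hang up the stirring paddle

### The job

Turn the utensil carousel anticlockwise by the black bar on its top to its next click, so that its one empty peg comes round to the front, the robot's side, and let it settle there. Then pick up the steel stirring paddle with the eye in its handle and hang it by the eye on that empty peg, which got bent a little to one side, slid well down the peg towards the hub with the blade hanging down, and let go. Leave the plain spatula and everything else on the bench where it is.

Things in the scene. Friction and masses are not known exactly. Their poses are not given: they have to be found in the camera images.
- stand: Fixed foot of the carousel: dark steel disc 180 mm across and 16 mm high, with a 32 mm post. Origin: centre of its underside, on the bench; z (up) is the carousel's axis. Its -x axis points to the robot side (the stand may be turned by up to 0.35 rad).
- hub (a point): Centre of the top of the carousel's steel hub, on its axis 246 mm above the bench. The hub is 80 mm across, from 178 to 246 mm height, with six 8 mm pegs every 60 degrees round it; five carry utensils (fixed to the carousel, up to 52 mm wide, hanging straight down 51 mm from the axis, lower than 225 mm; their pegs reach 249 mm high), one is empty.
- carousel (a joint): Turn of the carousel, rad, anticlockwise from above. Two spring clicks: 0, where it starts, and +1.047 (60 degrees), where the empty peg faces the stand's -x; stops just beyond (-0.12, +1.17). The crest between lies at 0.52 and takes about 0.4 N m (about 13 N at the bar's ends); beyond it, it pulls itself into the next click when let go. In a click it holds with about 2 N m/rad.
- knob (a point): Grip point of the black bar on top of the hub, on the carousel's axis, 268 mm above the bench: upright bar 64 mm long, 14 mm wide, from 245 to 281 mm height. The frame's x lies along the bar's length, y across it, z up; the bar lies along the stand's x axis when the joint reads 0, and turns with the joint.
- peg (a point): Straight-ahead line of the empty peg (8 mm steel rod, flat-cut end at z = 60 mm). Origin: its root on the hub's surface, 200 mm above the bench, 40 mm from the carousel's axis. z runs outwards, rising at 55 degrees from level; y is level. The rod itself is bent sideways: leaning from the root towards +y or -y, up to 10 mm off this line at the end (see or feel for it); it does not yield below 13 N.
- hub_stop (a point): Point on the peg's line, 23 mm out from its root: here the centre of a 32 mm disc square to the line rests when its upper rim meets the hub.
- paddle: Loose stainless paddle, 181 mm long, 70 to 140 g, flat on the bench: handle 16 mm wide, 6 thick; at one end an eye (ring 32 mm across, 6 thick, 14 mm through hole), at the other a blade 44 x 55 x 4 mm. Origin on the underside at mid handle; x points along the handle to the eye, z up. Eye centre at x = 75 mm, blade centre -62 mm; bare handle from x = -35 to 59 mm.
- eye (a point): Centre of the paddle's hole, at mid thickness; z is the hole's axis.
- neck (a point): A good place to pinch the handle across its 16 mm width: 40 mm from the eye's centre towards the blade, at mid thickness.
- blade (a point): Centre of the paddle's blade.
- spatula: Bystander: a plain steel spatula like the paddle, but with no eye and a narrower blade (28 mm); handle 14 mm wide, 6 mm thick; 180 mm long. It and the paddle may lie in either of two places. Origin on the underside, x along the handle away from the blade.
- bowl: Bystander: yellow plastic bowl, 110 mm across, 50 mm high, on a white bench scale (200 x 170 x 48 mm, fixed).
- beaker: Bystander: steel mug, 84 mm across, 85 mm high.
- jug: Bystander: white plastic bottle, 104 mm across, 200 mm high.
- amber: Bystander: amber glass bottle, 66 mm across, 150 mm high.
- cyl_tall: Bystander: glass cylinder, 32 mm across, 198 mm high, on a 60 mm white foot.
- cyl_short: Bystander: glass cylinder, 28 mm across, 138 mm high, on a 56 mm white foot.
There are look-alikes about, which are no part of the job. What is shaped like the paddle but brown or green is not meant.

How it is judged:
By the outcome, as a careful person would: the job done as asked, in the order asked, and still so for the second after the job is handed in, with the robot touching nothing.
It also fails if it takes over 64 s, if anything falls off the work surface, if the arm or the gripper's body presses on something with over 40 N, if the wrist force passes 120 N, or if a joint passes its speed limit or range.

### The arm

A 6-joint arm with a two-finger parallel gripper is mounted at the origin on the work surface. World frame = base frame: x ahead of the robot, y to its left, z up, the work surface at z = 0. Lengths are in m, angles in degrees, forces in N, time in s.
With the tool pointing down it reaches from about 0.35 to 0.875 m from the base axis. Payload 4.2 kg.
Tool frame: the origin (TCP) lies at the very end of the fingers, on their centre line; the grasp point (between the pads) lies 19 mm behind it; z points along the fingers, y is the line along which they close (so a half turn about z gives the same grasp; the last joint's range is limited). The gripper opens to 87 mm and grips with 3 to 60 N. Pads are 19 mm wide; open, the fingers measure 117 mm over their backs; the gripper's body (75 mm by 190 mm) begins 51 mm behind the grasp point.
Start: joints at [82.025, 22.042, 0.453, 0, -68.411, -14.817], TCP at [0.242, 0.576, 0.223] pointing down, gripper open.
Joint ranges: [-179.83, 179.83], [-69.29, 118.12], [-61.27, 80.66], [-181.25, 117.63], [-171.15, -9.14], [-177.46, 177.46]. Speed limits (degrees/s): [159.86, 159.86, 180, 180, 180, 180].

### API

Orientations are given as a 3x3 rotation matrix whose columns are the frame's x, y, z axes.
In Python, from station import monitor, cams, ticket gives the robot as it stands.
- The arm moves only by the tool drive_tool, never from a script. Its argument "moves" is a list of rows, each an object with "delta_pos": the shift along the tool's x, y, z in mm, a list of three; "turn": the turn about the tool's z in rad; "claw": the opening, from 0 (shut) to 1 (fully open). A call has 1 to 12 rows; each row shifts and turns the commanded pose from where the row before left it, along the tool's axes as they then stand; what a row does not reach is not made up. A row lasts 1/8 s, in which the tool goes at most 62.5 mm and 10.7 degrees, less where a joint would pass 70% of its speed; a pose out of reach is approached as far as the arm can. A call is refused whole if a number of a shift passes 62.5 or a number of a turn 0.188, either way. A call with a gripper value outside its range is refused whole. The fingers move at their own pace and stop on an object; the grip force is fixed at half the most. Time passes only in rows, so rows that do not move let the fingers close. It gives the time, the measured TCP pose, the force, the opening and the grip force at its end, in the units of the state.
- monitor.sense(): the state, without advancing time (a new reading comes with each control period).
- cams.capture(name): name is "side" or "top"; returns a dict with "color" (420x560x3 uint8, red, green, blue), "range_z" (420x560 float32, m along the optical axis (not along the pixel's ray), 0 where there is no reading), "vertical_fov" (degrees; the focal length in pixels is half the picture's height over the tangent of half this angle, whatever the lens; pixels are square), "cx", "cy" (the principal point, pixels), "extrinsics" (4x4, takes a point from camera to world coordinates). Camera axes: x right, y down, z forward; pixel columns grow to the right and rows downward; lengths in m; the calibration is good to about 2 mm. A picture is of the moment at which its call begins.
- ticket.finish_job(): hands the job in; it is judged then, once.
The state is a dict: "time_s": time; "joints": joint angles; "joint_velocities": joint speeds; "effort": joint torques, N m; "tcp_pos": TCP position; "ee_rot": TCP orientation; "wrist_force": force on the tool from outside, world axes, zero at the start; "moment": the same for the moment, N m; "gripper_width": opening from 0.0 (shut) to 1.0 (fully open); "gripper_force": force on a finger pad.
Only numpy, scipy, OpenCV 4.12 (cv2) and the standard library are available. Lean on these libraries where they do the work, as an engineer would, in place of code of your own. Each camera call takes 0.05 s, during which the arm holds its last target. There are 200 camera calls.

## Working session

There is one attempt and no reset: what is moved stays moved. The work goes in short steps, Python scripts to look and compute and a tool call to move; the robot and the scene stay as the last step left them, time stands still between calls to the robot, and variables do not carry over. Pictures are saved under pics/ and viewed, at most 10 in all, crops included, and the job is handed in when it is done.

Besides the shell and the picture viewer there is one more tool, called by a JSON object that holds its "fn" and its "kwargs". drive_tool: Moves the arm, as the interface text tells. Its arguments: {"type":"object","properties":{"moves":{"type":"array","items":{"type":"object","properties":{"delta_pos":{"type":"array","items":{"type":"number"}},"turn":{"type":"number"},"claw":{"type":"number"}}}}},"required":["moves"]}

```bash
ls; mkdir -p pics; cat > h.py <<'E'
import numpy as np, cv2
from station import monitor, cams, ticket
def cap(n):
    c=cams.capture(n); h=c["color"].shape[0]; c["f"]=h/2/np.tan(np.radians(c["vertical_fov"])/2); return c
def cloud(c):
    z=c["range_z"]; v,u=np.mgrid[:z.shape[0],:z.shape[1]]
    P=np.stack([(u-c["cx"])/c["f"]*z,(v-c["cy"])/c["f"]*z,z],-1)
    E=np.array(c["extrinsics"]); W=P@E[:3,:3].T+E[:3,3]; W[z<=0]=np.nan; return W
def ray(c,u,v,h):
    E=np.array(c["extrinsics"]); d=E[:3,:3]@np.array([(u-c["cx"])/c["f"],(v-c["cy"])/c["f"],1]); o=E[:3,3]
    return o+d*(h-o[2])/d[2]
def proj(c,p):
    E=np.array(c["extrinsics"]); q=E[:3,:3].T@(np.array(p)-E[:3,3]); return q[:2]/q[2]*c["f"]+[c["cx"],c["cy"]]
E
python3 - <<'E'
from h import *
np.set_printoptions(precision=3,suppress=True)
for n in ("top","side"):
    c=cap(n); cv2.imwrite(f"pics/{n}0.png",c["color"][...,::-1]); print(n,c["vertical_fov"],c["cx"],c["cy"],np.array(c["extrinsics"]))
    import pickle; pickle.dump(c,open(f"{n}0.pkl","wb"))
s=monitor.sense();print(s)
E
```

```text
pics
top 48.36379083055726 277.82418554822993 212.5870751411866 [[ 0.006 -0.977  0.215  0.258]
 [-1.    -0.004  0.006  0.043]
 [-0.005 -0.215 -0.977  1.447]
 [ 0.     0.     0.     1.   ]]
side 44.38968794358194 278.1629046021746 211.7258657226156 [[ 0.985 -0.128  0.115  0.34 ]
 [-0.172 -0.756  0.632 -1.079]
 [ 0.007 -0.643 -0.766  1.537]
 [ 0.     0.     0.     1.   ]]
{'time_s': 0.1, 'joints': array([ 82.024,  22.087,   0.39 ,  -0.025, -68.41 , -14.816]), 'joint_velocities': array([-0.075, -0.008,  0.234,  0.11 ,  0.005,  0.09 ]), 'effort': array([ -0.   , -39.169,  18.794,   4.232,   0.013,  -0.   ]), 'tcp_pos': array([0.242, 0.576, 0.222]), 'ee_rot': array([[ 0.922, -0.388, -0.001],
       [-0.388, -0.922, -0.002],
       [ 0.   ,  0.002, -1.   ]]), 'wrist_force': array([-0.278,  0.419, -0.777]), 'moment': array([ 0.024,  0.034, -0.023]), 'gripper_force': 0.0, 'gripper_width': 1.0020004713540325}
```

View pics/top0.png

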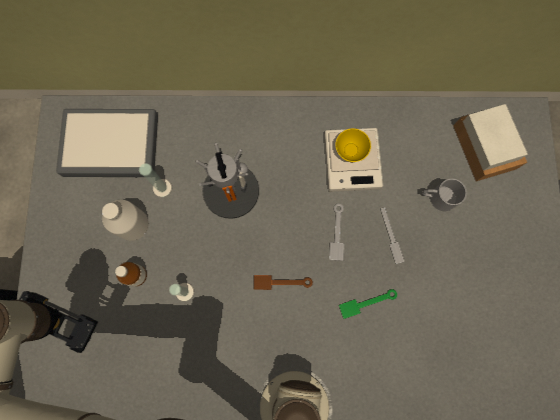

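View pics/side0.png

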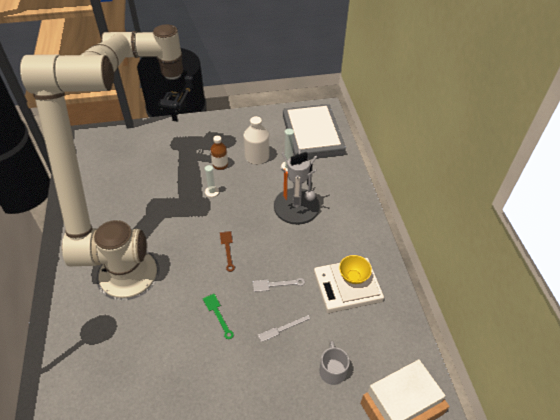

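The paddle (with an eye) has its eye at top-view px (338,209) and blade at (336,252). The spatula is at (392,235). The carousel disc is at (231,190), the black bar at about (222,165).

```bash
python3 - <<'E'
from h import *
import pickle
np.set_printoptions(precision=4,suppress=True)
c=pickle.load(open("top0.pkl","rb")); s=pickle.load(open("side0.pkl","rb"))
for n,c_ in (("top",c),("side",s)):
    W=cloud(c_); C=c_["color"].astype(int); g=C.max(-1); sat=g-C.min(-1)
    u0=(195,280,135,225) if n=="top" else (265,335,140,230)
    v,u=np.mgrid[:420,:560]; R=(u>u0[0])&(u<u0[1])&(v>u0[2])&(v<u0[3])
    m=R&(W[...,2]>.258)&(W[...,2]<.30)
    P=W[m]; print(n,"bar",m.sum(),P.mean(0),P[:,2].max())
    m2=m&(W[...,2]>.274)&(W[...,2]<.29); r=cv2.minAreaRect(W[m2][:,:2].astype(np.float32)*1000); print(r,cv2.boxPoints(r))
    m=R&(abs(W[...,2]-.016)<.006); P=W[m]
    (cc,rr)=cv2.minEnclosingCircle(P[:,:2].astype(np.float32)); print("disc",m.sum(),cc,rr)
    m=R&(W[...,2]>.2)&(W[...,2]<.30); print("hub pts",W[m].mean(0))
    u0=(325,352,198,265) if n=="top" else (248,308,270,298)
    R=(u>u0[0])&(u<u0[1])&(v>u0[2])&(v<u0[3])
    m=R&(g>125); k,l,st,ce=cv2.connectedComponentsWithStats(m.astype(np.uint8)); i=1+st[1:,4].argmax(); m=l==i
    Q=np.array([ray(c_,a,b,.006) for b,a in zip(*np.where(m))])[:,:2]
    r=cv2.minAreaRect((Q*1000).astype(np.float32)); print("paddle",st[i],r[0],r[1]); print(cv2.boxPoints(r), Q.mean(0))
def zoom(c,u0,f): return cv2.resize(c["color"][u0[2]:u0[3],u0[0]:u0[1],::-1],None,fx=f,fy=f,interpolation=cv2.INTER_CUBIC)
a=zoom(c,(190,270,140,220),5); b=zoom(s,(265,345,140,220),5)
cv2.imwrite("pics/z0.png",np.hstack([a,b]))
E
```

```text
top bar 137 [0.6444 0.2023 0.2787] 0.28645634587912316
((646.6165771484375, 203.1640167236328), (63.57003402709961, 13.535085678100586), 15.10069465637207) [[614.1661 201.4174]
 [617.6922 188.3496]
 [679.0671 204.9107]
 [675.541  217.9784]]
disc 1396 (0.6358513236045837, 0.20277492702007294) 0.09819481521844864
hub pts [0.6415 0.2014 0.2428]
paddle [329 204  16  57 453] (515.80126953125, -137.3076934814453) (44.52769088745117, 178.1501007080078)
[[ 424.8456 -149.842 ]
 [ 601.9581 -169.0417]
 [ 606.757  -124.7733]
 [ 429.6444 -105.5737]] [ 0.4961 -0.133 ]
side bar 129 [0.6447 0.1977 0.2741] 0.2870996106471859
((646.2757568359375, 200.89556884765625), (64.68360900878906, 23.481327056884766), 18.682804107666016) [[611.8773 201.6576]
 [619.399  179.4136]
 [680.6742 200.1336]
 [673.1525 222.3776]]
disc 1002 (0.6881794929504395, 0.3227207064628601) 0.2517446279525757
hub pts [0.6436 0.1879 0.2412]
paddle [ 249  271   59   27 1585] (514.0906982421875, -137.30963134765625) (105.52371215820312, 205.3501739501953)
[[ 404.0258 -172.1192]
 [ 606.4721 -206.5315]
 [ 624.1556 -102.5   ]
 [ 421.7093  -68.0878]] [ 0.5136 -0.1379]
```

View pics/z0.png

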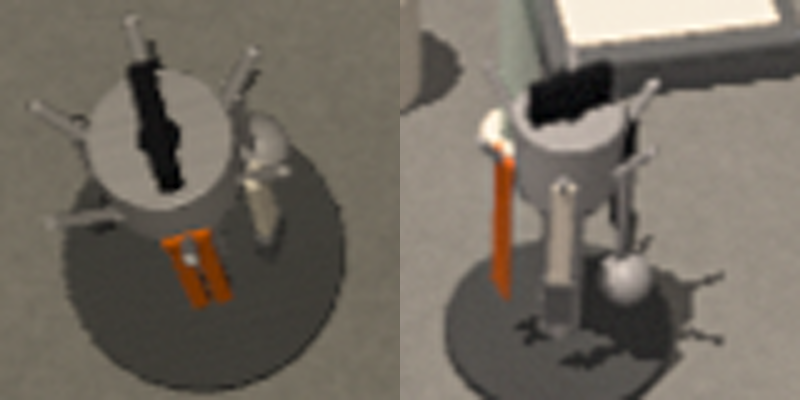

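The zoom shows the bar lying at yaw ≈15°. The empty peg is at bottom left, zoom px (55,220), which is 60° clockwise of the front, so an anticlockwise turn brings it to the front. Rising and moving above the bar now.

{"fn": "drive_tool", "kwargs": {"moves": [{"delta_pos": [0,0,-45],"turn": -0.165,"claw": 1},{"delta_pos": [0,0,-45],"turn": -0.165,"claw": 1},{"delta_pos": [0,0,-40],"turn": -0.165,"claw": 1},{"delta_pos": [0,0,0],"turn": -0.166,"claw": 1}]}}

```text
time_s: 0.6
tcp_pos: [0.2425, 0.5773, 0.3566]
ee_rot: [[0.964, 0.266, 0.002], [0.266, -0.964, 0.007], [0.004, -0.006, -1.0]]
wrist_force: [0.4, -0.3, -0.2]
gripper_width: 1.001
gripper_force: 0.0
```

{"fn": "drive_tool", "kwargs": {"moves": [{"delta_pos": [24.4,38.9,0],"turn": 0,"claw": 1},{"delta_pos": [24.4,38.9,0],"turn": 0,"claw": 1},{"delta_pos": [24.4,38.9,0],"turn": 0,"claw": 1},{"delta_pos": [24.4,38.9,0],"turn": 0,"claw": 1},{"delta_pos": [24.4,38.9,0],"turn": 0,"claw": 1},{"delta_pos": [24.4,38.9,0],"turn": 0,"claw": 1},{"delta_pos": [24.4,38.9,0],"turn": 0,"claw": 1},{"delta_pos": [24.4,38.9,0],"turn": 0,"claw": 1},{"delta_pos": [24.4,38.9,0],"turn": 0,"claw": 1},{"delta_pos": [24.4,38.9,0],"turn": 0,"claw": 1},{"delta_pos": [24.4,38.9,0],"turn": 0,"claw": 1},{"delta_pos": [24.4,38.9,0],"turn": 0,"claw": 1}]}}

```text
time_s: 2.1
tcp_pos: [0.6471, 0.2005, 0.3519]
ee_rot: [[0.966, 0.26, -0.001], [0.26, -0.966, -0.0], [-0.001, 0.0, -1.0]]
wrist_force: [0.0, -0.6, 0.3]
gripper_width: 0.997
gripper_force: 0.0
```

```bash
cat > go.py <<'E'
import sys; from h import *
np.set_printoptions(precision=4,suppress=True)
s=monitor.sense(); R=s["ee_rot"]; yaw=np.degrees(np.arctan2(R[1,0],R[0,0]))
print("t",s["time_s"],"tcp",s["tcp_pos"],"yaw",round(yaw,2),"j",s["joints"].round(1),"F",s["wrist_force"],"w",s["gripper_width"],s["gripper_force"])
a=list(map(float,sys.argv[1:]))
if a: 
    d=(np.array(a[:3])-s["tcp_pos"])*1000; y=np.radians(a[3])
    Rt=np.array([[np.cos(y),np.sin(y),0],[np.sin(y),-np.cos(y),0],[0,0,-1]])
    print("delta in present axes",R.T@d,"in target-yaw axes",Rt.T@d,"turn",-((a[3]-yaw+180)%360-180)*np.pi/180)
E
python3 go.py .6465 .202 .256 15.1
```

```text
t 2.1 tcp [0.6471 0.2005 0.3519] yaw 15.08 j [ 30.9  24.8  22.8  -0.  -88.   74.2] F [ 0.0421 -0.6251  0.3112] w 0.9971959615887808 0.0
delta in present axes [-0.0363 -1.5734 95.8726] in target-yaw axes [-0.151  -1.5721 95.8725] turn -0.000293300384285607
```

{"fn": "drive_tool", "kwargs": {"moves": [{"delta_pos": [0,-1.5,30],"turn": 0,"claw": 0.7},{"delta_pos": [0,0,30],"turn": 0,"claw": 0.6},{"delta_pos": [0,0,25],"turn": 0,"claw": 0.5},{"delta_pos": [0,0,9],"turn": 0,"claw": 0.4},{"delta_pos": [0,0,0],"turn": 0,"claw": 0.3},{"delta_pos": [0,0,0],"turn": 0,"claw": 0.2},{"delta_pos": [0,0,0],"turn": 0,"claw": 0.1},{"delta_pos": [0,0,0],"turn": 0,"claw": 0.1}]}}

```text
time_s: 3.1
tcp_pos: [0.6462, 0.2027, 0.2594]
ee_rot: [[0.966, 0.26, 0.001], [0.26, -0.966, -0.001], [0.001, 0.001, -1.0]]
wrist_force: [3.5, -9.3, -1.3]
gripper_width: 0.178
gripper_force: 4.5
```

```bash
python3 go.py .6465 .202 .256 75.1
```

```text
t 3.1 tcp [0.6462 0.2027 0.2594] yaw 15.08 j [ 31.1  26.1  12.1   0.1 -75.9  74. ] F [ 3.5097 -9.2942 -1.2525] w 0.1777144320203143 4.450745814247057
delta in present axes [0.16   0.7342 3.3739] in target-yaw axes [-0.5569  0.51    3.3731] turn -1.0474784451247265
```

{"fn": "drive_tool", "kwargs": {"moves": [{"delta_pos": [0,0.5,0],"turn": 0,"claw": 0.1},{"delta_pos": [0,0,0],"turn": 0,"claw": 0.1}]}}

```text
time_s: 3.35
tcp_pos: [0.6463, 0.202, 0.2593]
ee_rot: [[0.966, 0.26, 0.001], [0.26, -0.966, -0.001], [0.001, 0.001, -1.0]]
wrist_force: [1.0, -2.2, 2.3]
gripper_width: 0.159
gripper_force: 30.0
```

{"fn": "drive_tool", "kwargs": {"moves": [{"delta_pos": [0,0,0],"turn": -0.09,"claw": 0.1},{"delta_pos": [0,0,0],"turn": -0.09,"claw": 0.1},{"delta_pos": [0,0,0],"turn": -0.09,"claw": 0.1},{"delta_pos": [0,0,0],"turn": -0.09,"claw": 0.1},{"delta_pos": [0,0,0],"turn": -0.09,"claw": 0.1},{"delta_pos": [0,0,0],"turn": -0.09,"claw": 0.1},{"delta_pos": [0,0,0],"turn": -0.09,"claw": 0.1},{"delta_pos": [0,0,0],"turn": -0.09,"claw": 0.1},{"delta_pos": [0,0,0],"turn": -0.09,"claw": 0.1},{"delta_pos": [0,0,0],"turn": -0.09,"claw": 0.1},{"delta_pos": [0,0,0],"turn": -0.09,"claw": 0.1},{"delta_pos": [0,0,0],"turn": -0.057,"claw": 0.1}]}}

```text
time_s: 4.85
tcp_pos: [0.647, 0.2014, 0.2594]
ee_rot: [[0.256, 0.967, 0.002], [0.967, -0.256, -0.001], [-0.001, 0.002, -1.0]]
wrist_force: [3.2, -4.3, 1.0]
gripper_width: 0.158
gripper_force: 30.0
```

{"fn": "drive_tool", "kwargs": {"moves": [{"delta_pos": [0,0,0],"turn": 0,"claw": 0.1},{"delta_pos": [0,0,0],"turn": 0,"claw": 0.5},{"delta_pos": [0,0,0],"turn": 0,"claw": 0.6},{"delta_pos": [0,0,0],"turn": 0,"claw": 0.6},{"delta_pos": [0,0,-30],"turn": 0,"claw": 0.6},{"delta_pos": [0,0,-40],"turn": 0,"claw": 0.6}]}}

```text
time_s: 5.6
tcp_pos: [0.6454, 0.2028, 0.3279]
ee_rot: [[0.257, 0.966, -0.003], [0.966, -0.257, -0.001], [-0.002, -0.003, -1.0]]
wrist_force: [1.0, 0.9, -0.3]
gripper_width: 0.575
gripper_force: 0.0
```

```bash
python3 go.py .542 -.140 .1 -6.2
```

```text
t 5.6 tcp [0.6454 0.2028 0.3279] yaw 75.09 j [ 31.1  25.   19.7  -0.  -85.  134. ] F [ 1.0361  0.8817 -0.3365] w 0.5748793348409518 0.0
delta in present axes [-357.4458  -11.1125  228.6443] in target-yaw axes [-65.7497 351.9952 227.9157] turn 1.4188587370495274
```

{"fn": "drive_tool", "kwargs": {"moves": [{"delta_pos": [-44.5,-1.4,0],"turn": 0,"claw": 0.6},{"delta_pos": [-44.5,-1.4,0],"turn": 0,"claw": 0.6},{"delta_pos": [-44.5,-1.4,0],"turn": 0,"claw": 0.6},{"delta_pos": [-44.5,-1.4,0],"turn": 0,"claw": 0.6},{"delta_pos": [-44.5,-1.4,30],"turn": 0,"claw": 0.6},{"delta_pos": [-44.5,-1.4,30],"turn": 0,"claw": 0.6},{"delta_pos": [-44.5,-1.4,30],"turn": 0,"claw": 0.6},{"delta_pos": [-44.5,-1.4,30],"turn": 0,"claw": 0.6}]}}

```text
time_s: 6.6
tcp_pos: [0.543, -0.1394, 0.2079]
ee_rot: [[0.257, 0.966, 0.001], [0.966, -0.257, 0.0], [0.0, 0.001, -1.0]]
wrist_force: [0.5, 0.9, -0.4]
gripper_width: 0.601
gripper_force: 0.0
```

{"fn": "drive_tool", "kwargs": {"moves": [{"delta_pos": [0,0,10],"turn": 0.177,"claw": 0.5},{"delta_pos": [0,0,10],"turn": 0.177,"claw": 0.5},{"delta_pos": [0,0,10],"turn": 0.177,"claw": 0.5},{"delta_pos": [0,0,10],"turn": 0.177,"claw": 0.5},{"delta_pos": [0,0,10],"turn": 0.177,"claw": 0.5},{"delta_pos": [0,0,10],"turn": 0.177,"claw": 0.5},{"delta_pos": [0,0,10],"turn": 0.177,"claw": 0.5},{"delta_pos": [0,0,10],"turn": 0.18,"claw": 0.5},{"delta_pos": [0,0,0],"turn": 0,"claw": 0.5}]}}

```text
time_s: 7.72
tcp_pos: [0.5429, -0.1382, 0.1278]
ee_rot: [[0.994, -0.106, -0.002], [-0.106, -0.994, 0.0], [-0.002, -0.0, -1.0]]
wrist_force: [-0.8, -0.7, -0.1]
gripper_width: 0.502
gripper_force: 0.0
```

```bash
python3 go.py .542 -.140 .002 -6.2; python3 - <<'E'
from h import *
import pickle
np.set_printoptions(precision=4,suppress=True)
c=cap("top"); s=cap("side"); pickle.dump((c,s),open("c1.pkl","wb"))
W=cloud(c); v,u=np.mgrid[:420,:560]; R=(u>195)&(u<280)&(v>135)&(v<225)&(W[...,2]>.274)&(W[...,2]<.29)
r=cv2.minAreaRect(W[R][:,:2].astype(np.float32)*1000); print(r)
z=lambda c,b,f:cv2.resize(c["color"][b[2]:b[3],b[0]:b[1],::-1],None,fx=f,fy=f,interpolation=cv2.INTER_CUBIC)
cv2.imwrite("pics/z1.png",np.hstack([z(c,(195,255,140,210),6.5),z(s,(265,325,140,210),6.5)]))
E
```

```text
t 7.725 tcp [ 0.5429 -0.1382  0.1278] yaw -6.11 j [  2.3  20.8 -16.2  -0.  -53.   81.6] F [-0.7564 -0.735  -0.1285] w 0.5018922923328271 0.0
delta in present axes [ -0.521    1.8962 125.8212] in target-yaw axes [ -0.7469   1.8897 125.8202] turn 0.001648931155552176
((647.0574951171875, 203.042724609375), (62.53422164916992, 14.228438377380371), 74.6184310913086)
```

View pics/z1.png

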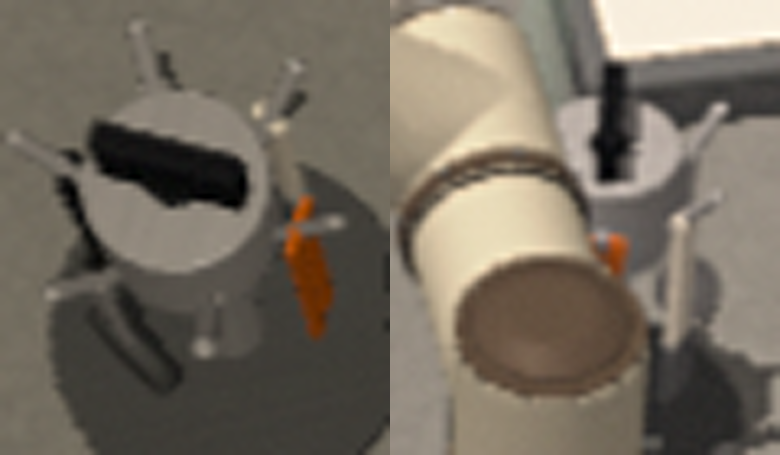

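The bar now lies at yaw 74.6°, so the carousel has clicked. The empty peg faces the front, with its tip at zoom px (204,346) in the left half. Next I descend to the paddle.

{"fn": "drive_tool", "kwargs": {"moves": [{"delta_pos": [-0.5,1.9,30],"turn": 0,"claw": 0.5},{"delta_pos": [0,0,30],"turn": 0,"claw": 0.5},{"delta_pos": [0,0,30],"turn": 0,"claw": 0.5},{"delta_pos": [0,0,20],"turn": 0,"claw": 0.45},{"delta_pos": [0,0,8],"turn": 0,"claw": 0.4},{"delta_pos": [0,0,0],"turn": 0,"claw": 0.4}]}}

```text
time_s: 8.57
tcp_pos: [0.5431, -0.1403, 0.0108]
ee_rot: [[0.994, -0.107, 0.0], [-0.107, -0.994, -0.0], [0.0, 0.0, -1.0]]
wrist_force: [0.7, -0.1, -0.4]
gripper_width: 0.407
gripper_force: 0.0
```

```bash
python3 go.py .542 -.140 .002 -6.2; python3 - <<'E'
from h import *
import pickle
np.set_printoptions(precision=4,suppress=True)
c,s=pickle.load(open("c1.pkl","rb"))
g=c["color"].max(-1); print(g[180:198,221:235])
hub=np.array([.6466,.2027]); a=np.radians(14.9); X=np.array([np.cos(a),np.sin(a)]); Y=np.array([-X[1],X[0]])
for u,v in ((226.4,193.2),(225.9,192.7)):
    p=ray(c,u,v,.249); print(p,(p[:2]-hub)@X,(p[:2]-hub)@Y)
print(proj(c,[*(hub-X*.0744),.249]),proj(c,[*(hub-X*.04),.2]),proj(c,[*hub,.246]))
E
```

```text
t 8.575 tcp [ 0.5431 -0.1403  0.0108] yaw -6.17 j [  2.1  29.7 -22.7   0.  -37.6  81.8] F [ 0.6628 -0.1423 -0.4411] w 0.4074722815481063 0.0
delta in present axes [-1.1007 -0.2082  8.7612] in target-yaw axes [-1.0986 -0.2068  8.7615] turn 0.0005150256901690062
[[144 146 146 151 163 157 132 104  89  87  86  85  84  83]
 [144 143 143 130 109  96  91  89  87  87  87  86  84  82]
 [ 92  92  95  93  89  87  86  87  88  88  86  86  84  81]
 [ 87  87  88  86  87  87  87  89  88  86  87  85  83  74]
 [ 86  87  86  85  87  88  89  88  88  87  87  85  79  69]
 [ 86  86  87  86  89  90  84 106  96  85  85  76  73  67]
 [ 84  85  87  87  88  89  85 102  93  84  81  80  76  59]
 [ 83  86  87  88  82  86  86  75  82  83  82  82  79  70]
 [ 64  68  70  72  81  86  85  71  81  84  82  82  81  74]
 [ 60  61  64  63  79  88  84  69  80  85  83  82  81  77]
 [ 62  59  62  63  80  89  80  67  81  86  85  82  81  79]
 [ 62  63  63  64  82  89  76  65  80  86  86  84  81  80]
 [ 65  63  64  77 114 126  96  81  85  86  87  83  81  79]
 [ 62  62  63  91 133 143 120  91  84  85  86  85  80  69]
 [ 54  63  61  78 114 138 109  83  79  84  82  77  68  64]
 [ 33  56  62  66  70  75  69  65  65  65  66  63  63  64]
 [ 34  35  54  63  64  64  62  63  64  64  65  63  63  64]
 [ 37  30  54  64  63  65  63  64  62  63  63  64  63  61]]
[0.5739 0.1869 0.249 ] -0.07433473125672603 0.0033861154280320624
[0.5753 0.1882 0.249 ] -0.07266564546813895 0.004355465629202429
[227.6492 192.9102] [226.7426 185.8176] [221.4297 167.3045]
```

{"fn": "drive_tool", "kwargs": {"moves": [{"delta_pos": [-1,0,5],"turn": 0,"claw": 0.35},{"delta_pos": [0,0,3.5],"turn": 0,"claw": 0.3},{"delta_pos": [0,0,0],"turn": 0,"claw": 0.2},{"delta_pos": [0,0,0],"turn": 0,"claw": 0.1},{"delta_pos": [0,0,0],"turn": 0,"claw": 0.1},{"delta_pos": [0,0,0],"turn": 0,"claw": 0.1}]}}

```text
time_s: 9.32
tcp_pos: [0.5419, -0.1402, 0.0022]
ee_rot: [[0.994, -0.109, 0.0], [-0.109, -0.994, -0.0], [0.0, -0.0, -1.0]]
wrist_force: [0.4, 0.7, 1.0]
gripper_width: 0.174
gripper_force: 30.0
```

{"fn": "drive_tool", "kwargs": {"moves": [{"delta_pos": [0,0,-20],"turn": 0,"claw": 0.1},{"delta_pos": [0,0,-45],"turn": 0,"claw": 0.1},{"delta_pos": [0,0,-50],"turn": 0,"claw": 0.1},{"delta_pos": [0,0,-50],"turn": 0,"claw": 0.1},{"delta_pos": [0,0,0],"turn": 0,"claw": 0.1},{"delta_pos": [0,0,0],"turn": 0,"claw": 0.1}]}}

```text
time_s: 10.07
tcp_pos: [0.5408, -0.14, 0.1663]
ee_rot: [[0.994, -0.109, -0.001], [-0.109, -0.994, 0.001], [-0.001, -0.001, -1.0]]
wrist_force: [-0.0, 0.3, -2.0]
gripper_width: 0.175
gripper_force: 30.0
```

```bash
cat > pad.py <<'E'
from h import *
np.set_printoptions(precision=4,suppress=True)
s=monitor.sense(); R=s["ee_rot"]; t=s["tcp_pos"]
for n in ("top","side"):
    c=cap(n); W=cloud(c); L=(W-t)@R*1000   # tool frame mm
    m=(abs(L[...,1])<26)&(L[...,0]>-120)&(L[...,0]<70)&(L[...,2]>-60)&(L[...,2]<130)
    m&=~((abs(L[...,0])<16)&(L[...,2]<3))
    g=c["color"].max(-1); m&=(W[...,2]>.03)
    P=L[m]
    print(n,len(P))
    for lo in range(-130,71,10):
        q=P[(P[:,0]>=lo)&(P[:,0]<lo+10)]
        if len(q): print(lo,len(q),np.median(q,0).round(1),q[:,2].min().round(1),q[:,2].max().round(1))
    u,v=proj(c,t).astype(int); u=np.clip(u,45,515);v=np.clip(v,45,375)
    I=cv2.resize(c["color"][v-45:v+45,u-45:u+45,::-1],(400,400),interpolation=cv2.INTER_CUBIC)
    O=I if n=="top" else np.hstack([O,I])
    if n=="top": O=I
    print("crop origin",u-45,v-45,"scale",400/90)
import sys; cv2.imwrite(sys.argv[1],O)
E
python3 pad.py pics/p1.png; python3 go.py
```

```text
top 404
-120 28 [-112.7   -3.    -0.7] -7.5 4.5
-110 59 [-104.9    0.7   -0. ] -7.0 6.8
-100 57 [-94.9  -2.9  -0.1] -6.0 5.1
-90 57 [-84.9  -3.3  -0.1] -7.0 5.5
-80 57 [-74.8  -1.3   0.2] -4.0 4.5
-70 56 [-65.   -0.   -0.5] -5.0 6.4
-60 24 [-54.9  -2.5  -2.9] -8.7 6.9
-50 19 [-44.9  -1.7  -1.7] -7.8 6.1
-40 22 [-35.8  -2.9  -2.6] -6.5 1.4
-30 21 [-24.8  -1.2  -2.3] -6.9 1.5
-20 4 [-18.3  -0.1  -3.2] -5.0 1.3
crop origin 300 167 scale 4.444444444444445
side 273
-120 19 [-112.7   -2.1   -1.7] -10.9 3.5
-110 38 [-105.7    3.7   -1.6] -7.6 3.1
-100 38 [-95.7   1.5  -1.3] -12.0 5.9
-90 37 [-85.8   3.7  -2.7] -9.3 5.8
-80 35 [-74.4   0.7  -1.4] -5.8 4.4
-70 35 [-64.4   1.2  -0.6] -6.8 4.8
-60 13 [-54.    0.2  -3.2] -6.1 6.1
-50 15 [-44.5   1.2  -2.7] -8.8 0.2
-40 10 [-36.1   1.9  -2.2] -8.0 2.5
40 5 [47.2 -6.3 -5.2] -8.5 -0.4
50 24 [55.6 -3.1 -3.7] -8.0 3.5
60 4 [62.7  1.4 -3.2] -6.7 1.7
crop origin 241 211 scale 4.444444444444445
t 10.175 tcp [ 0.5405 -0.1401  0.1653] yaw -6.25 j [  2.1  18.5 -13.7  -0.  -58.   81.7] F [ 0.2908  0.3303 -0.5568] w 0.176286790398235 29.977749288082123
```

View pics/p1.png

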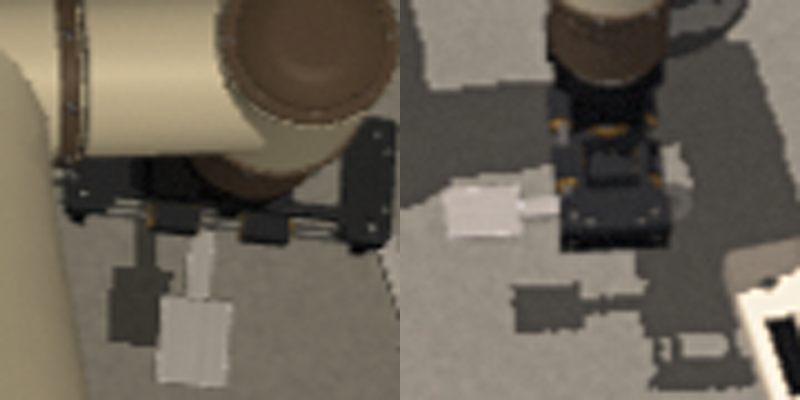

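The paddle is held level. In the side crop the blade is at (480,210) and the eye shows right of the fingers at (680,200). I want the blade tilted down before meeting the peg, so I'll press the eye end gently on the edge of the fixed scale. Measuring that edge now.

```bash
python3 - <<'E'
from h import *
import pickle
np.set_printoptions(precision=3,suppress=True)
c=pickle.load(open("top0.pkl","rb")); W=cloud(c)
v,u=np.mgrid[:420,:560]; R=(u>318)&(u<390)&(v>120)&(v<195)&(W[...,2]>.03)
R2=R&(W[...,2]<.058)
r=cv2.minAreaRect(W[R2][:,:2].astype(np.float32)*1000); print(r,cv2.boxPoints(r))
for v in range(176,194,2): print(v,[tuple((W[v,u]*1000).round().astype(int)) for u in (332,338,344,352)])
E
```

```text
((748.8203735351562, -185.84490966796875), (200.81210327148438, 169.3883056640625), 3.1553382873535156) [[ 643.905 -106.806]
 [ 653.228 -275.937]
 [ 853.736 -264.884]
 [ 844.412  -95.753]]
176 [(np.int64(688), np.int64(-118), np.int64(34)), (np.int64(689), np.int64(-138), np.int64(29)), (np.int64(688), np.int64(-156), np.int64(36)), (np.int64(687), np.int64(-180), np.int64(40))]
178 [(np.int64(682), np.int64(-118), np.int64(33)), (np.int64(682), np.int64(-137), np.int64(32)), (np.int64(681), np.int64(-155), np.int64(37)), (np.int64(682), np.int64(-181), np.int64(34))]
180 [(np.int64(674), np.int64(-118), np.int64(37)), (np.int64(673), np.int64(-136), np.int64(40)), (np.int64(675), np.int64(-156), np.int64(34)), (np.int64(673), np.int64(-180), np.int64(41))]
182 [(np.int64(669), np.int64(-118), np.int64(32)), (np.int64(668), np.int64(-136), np.int64(36)), (np.int64(668), np.int64(-155), np.int64(36)), (np.int64(668), np.int64(-180), np.int64(38))]
184 [(np.int64(662), np.int64(-118), np.int64(35)), (np.int64(661), np.int64(-136), np.int64(36)), (np.int64(662), np.int64(-155), np.int64(35)), (np.int64(663), np.int64(-181), np.int64(31))]
186 [(np.int64(655), np.int64(-117), np.int64(36)), (np.int64(655), np.int64(-136), np.int64(35)), (np.int64(656), np.int64(-155), np.int64(31)), (np.int64(655), np.int64(-180), np.int64(35))]
188 [(np.int64(649), np.int64(-117), np.int64(35)), (np.int64(649), np.int64(-136), np.int64(34)), (np.int64(649), np.int64(-155), np.int64(32)), (np.int64(649), np.int64(-180), np.int64(34))]
190 [(np.int64(646), np.int64(-119), np.int64(21)), (np.int64(648), np.int64(-139), np.int64(13)), (np.int64(648), np.int64(-158), np.int64(15)), (np.int64(650), np.int64(-184), np.int64(7))]
192 [(np.int64(645), np.int64(-121), np.int64(-1)), (np.int64(645), np.int64(-140), np.int64(-1)), (np.int64(645), np.int64(-159), np.int64(0)), (np.int64(644), np.int64(-184), np.int64(4))]
```

{"fn": "drive_tool", "kwargs": {"moves": [{"delta_pos": [37.5,-4,0],"turn": 0,"claw": 0.1},{"delta_pos": [37.5,-4,25],"turn": 0,"claw": 0.1},{"delta_pos": [0,0,40],"turn": 0,"claw": 0.1},{"delta_pos": [0,0,40],"turn": 0,"claw": 0.1},{"delta_pos": [0,0,13],"turn": 0,"claw": 0.1},{"delta_pos": [0,0,0],"turn": 0,"claw": 0.1}]}}

```text
time_s: 10.92
tcp_pos: [0.6166, -0.1405, 0.0479]
ee_rot: [[0.994, -0.108, -0.003], [-0.108, -0.994, -0.0], [-0.003, 0.001, -1.0]]
wrist_force: [0.2, -0.3, -1.0]
gripper_width: 0.174
gripper_force: 30.0
```

```bash
python3 go.py .616 -.140 .0295 -6.2
```

```text
t 10.925 tcp [ 0.6166 -0.1405  0.0479] yaw -6.22 j [  1.8  32.2 -10.2   0.  -47.8  82. ] F [ 0.1512 -0.3496 -0.9625] w 0.17401020532072808 29.977810978889465
delta in present axes [-0.6287 -0.4747 18.3615] in target-yaw axes [-0.6791 -0.4615 18.36  ] turn -0.0002942769281505748
```

{"fn": "drive_tool", "kwargs": {"moves": [{"delta_pos": [0,0,6],"turn": 0,"claw": 0.1},{"delta_pos": [0,0,3],"turn": 0,"claw": 0.1},{"delta_pos": [0,0,2],"turn": 0,"claw": 0.1},{"delta_pos": [0,0,2],"turn": 0,"claw": 0.1},{"delta_pos": [0,0,0],"turn": 0,"claw": 0.1}]}}

```text
time_s: 11.55
tcp_pos: [0.6174, -0.1404, 0.037]
ee_rot: [[0.994, -0.108, 0.001], [-0.108, -0.994, -0.0], [0.001, 0.0, -1.0]]
wrist_force: [-0.8, 0.8, 3.1]
gripper_width: 0.171
gripper_force: 30.0
```

{"fn": "drive_tool", "kwargs": {"moves": [{"delta_pos": [0,0,2],"turn": 0,"claw": 0.1},{"delta_pos": [0,0,2],"turn": 0,"claw": 0.1},{"delta_pos": [0,0,0],"turn": 0,"claw": 0.1}]}}

```text
time_s: 11.92
tcp_pos: [0.6175, -0.1404, 0.0328]
ee_rot: [[0.994, -0.108, 0.001], [-0.108, -0.994, -0.0], [0.001, 0.0, -1.0]]
wrist_force: [-3.0, 1.4, 4.6]
gripper_width: 0.175
gripper_force: 30.0
```

{"fn": "drive_tool", "kwargs": {"moves": [{"delta_pos": [0,0,2],"turn": 0,"claw": 0.1},{"delta_pos": [0,0,1.5],"turn": 0,"claw": 0.1},{"delta_pos": [0,0,0],"turn": 0,"claw": 0.1}]}}

```text
time_s: 12.3
tcp_pos: [0.6177, -0.1404, 0.0301]
ee_rot: [[0.994, -0.108, 0.001], [-0.108, -0.994, -0.0], [0.001, 0.0, -1.0]]
wrist_force: [-3.0, 1.5, 9.7]
gripper_width: 0.177
gripper_force: 30.0
```

{"fn": "drive_tool", "kwargs": {"moves": [{"delta_pos": [0,0,-20],"turn": 0,"claw": 0.1},{"delta_pos": [0,0,-55],"turn": 0,"claw": 0.1},{"delta_pos": [0,0,-55],"turn": 0,"claw": 0.1},{"delta_pos": [0,0,-60],"turn": 0,"claw": 0.1},{"delta_pos": [0,0,-60],"turn": 0,"claw": 0.1},{"delta_pos": [0,0,0],"turn": 0,"claw": 0.1}]}}

```text
time_s: 13.05
tcp_pos: [0.6199, -0.1409, 0.2846]
ee_rot: [[0.994, -0.108, 0.013], [-0.108, -0.994, -0.001], [0.013, -0.0, -1.0]]
wrist_force: [-0.3, -0.7, -0.8]
gripper_width: 0.175
gripper_force: 30.0
```

```bash
python3 pad.py pics/p2.png; python3 go.py
```

```text
top 469
-120 17 [-111.4    0.3   22.1] 18.2 26.9
-110 67 [-105.1   -2.4   20.9] 15.1 27.3
-100 69 [-94.8  -1.5  18.7] 13.8 23.6
-90 63 [-84.9  -2.1  16.8] 11.1 22.4
-80 69 [-75.3  -1.3  15.1] 10.0 21.0
-70 69 [-64.7  -2.2  12.6] 6.6 17.3
-60 28 [-55.4  -1.5   8.5] 5.6 14.4
-50 25 [-46.1  -1.7   5.8] 2.8 9.8
-40 24 [-34.7  -3.    4.4] 0.4 8.1
-30 27 [-24.2  -1.7   1.8] -3.5 6.9
-20 11 [-17.7  -1.1   0.2] -5.1 4.7
crop origin 306 128 scale 4.444444444444445
side 287
-120 19 [-112.5    5.    24.1] 18.6 27.6
-110 40 [-104.9   -2.2   21.6] 16.5 28.2
-100 37 [-94.8   0.1  20.3] 14.2 31.1
-90 40 [-84.8   2.1  18.5] 10.3 30.6
-80 38 [-74.9   2.7  16.1] 10.1 22.2
-70 39 [-65.3  -0.6  14.4] 6.7 21.8
-60 15 [-54.6   1.   10.3] 2.3 17.0
-50 15 [-45.5   1.5   6.8] 2.0 15.0
-40 17 [-36.    2.3   6.1] 0.9 12.8
-30 4 [-29.6  -2.3   7.2] 3.9 8.3
40 1 [ 47.7 -10.2 -14.5] -14.5 -14.5
50 20 [ 55.3   0.5 -12.3] -15.5 -5.5
60 2 [ 61.7   2.  -11.5] -11.9 -11.0
crop origin 267 186 scale 4.444444444444445
t 13.15 tcp [ 0.6169 -0.1401  0.2779] yaw -6.26 j [  1.8  21.1   6.9  -0.1 -75.9  82. ] F [ 0.1078 -0.1976 -2.1517] w 0.17426904351314307 29.999004006385803
```

```bash
python3 go.py .464 .159 .30 14.9
```

```text
t 13.15 tcp [ 0.6169 -0.1401  0.2779] yaw -6.26 j [  1.8  21.1   6.9  -0.1 -75.9  82. ] F [ 0.1078 -0.1976 -2.1517] w 0.17426904351314307 29.999004006385803
delta in present axes [-184.6313 -280.6665  -21.7524] in target-yaw axes [ -70.882  -328.3615  -22.1368] turn -0.36928151853739616
```

{"fn": "drive_tool", "kwargs": {"moves": [{"delta_pos": [0,0,-5],"turn": -0.123,"claw": 0.1},{"delta_pos": [0,0,-5],"turn": -0.123,"claw": 0.1},{"delta_pos": [0,0,-5],"turn": -0.123,"claw": 0.1},{"delta_pos": [-9,-41,-7],"turn": 0,"claw": 0.1},{"delta_pos": [-9,-41,0],"turn": 0,"claw": 0.1},{"delta_pos": [-9,-41,0],"turn": 0,"claw": 0.1},{"delta_pos": [-9,-41,0],"turn": 0,"claw": 0.1},{"delta_pos": [-9,-41,0],"turn": 0,"claw": 0.1},{"delta_pos": [-9,-41,0],"turn": 0,"claw": 0.1},{"delta_pos": [-9,-41,0],"turn": 0,"claw": 0.1},{"delta_pos": [-8,-41,0],"turn": 0,"claw": 0.1},{"delta_pos": [0,0,0],"turn": 0,"claw": 0.1}]}}

```text
time_s: 14.65
tcp_pos: [0.4624, 0.1598, 0.2981]
ee_rot: [[0.965, 0.261, -0.004], [0.261, -0.965, -0.002], [-0.005, 0.001, -1.0]]
wrist_force: [0.1, 0.1, -1.5]
gripper_width: 0.175
gripper_force: 30.0
```

```bash
python3 go.py .5222 .1747 .248 14.9; cat > pk.py <<'E'
from h import *
import sys
np.set_printoptions(precision=4,suppress=True)
hub=np.array([.6466,.2027]); a=np.radians(14.9); X=np.array([np.cos(a),np.sin(a)]); Y=np.array([-X[1],X[0]])
tip=[*(hub-X*.0735+Y*.004),.249]
O=[]
for n in ("top","side"):
    c=cap(n); u,v=proj(c,tip); print(n,"tip px",u,v,"crop",int(u)-25,int(v)-25)
    u,v=int(u)-25,int(v)-25
    O.append(cv2.resize(c["color"][v:v+50,u:u+50,::-1],(400,400),interpolation=cv2.INTER_CUBIC))
cv2.imwrite(sys.argv[1],np.hstack(O))
E
python3 pk.py pics/k1.png
```

```text
t 14.65 tcp [0.4624 0.1598 0.2981] yaw 15.12 j [ 38.1   6.  -10.2  -0.1 -74.1  67. ] F [ 0.0632  0.0841 -1.5218] w 0.17525552101833258 29.999197125434875
delta in present axes [61.869   1.1603 49.7679] in target-yaw axes [61.6433  0.9659 50.0513] turn 0.0038103406738767684
top tip px 226.10249739561002 192.96183992106282 crop 201 167
side tip px 279.5819489969476 166.5964510528413 crop 254 141
```

View pics/k1.png

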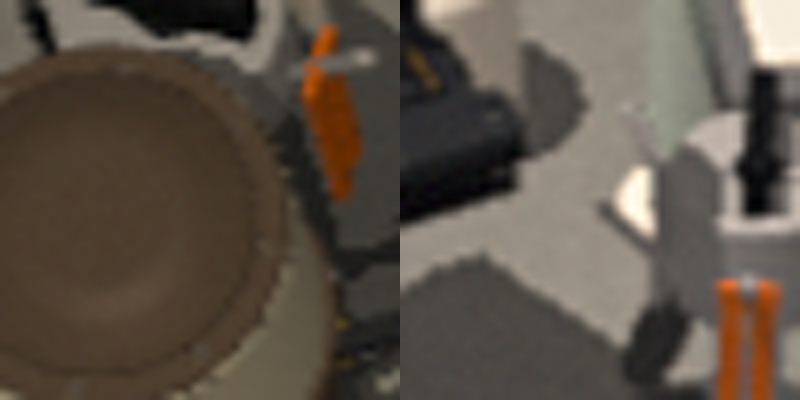

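In the right half (side view) the peg tip is at crop (606,208), which is px (279.8,167). The top-view estimate predicts (279.6,166.6), so the two views agree on the tip. Now I move to the point just off the tip.

{"fn": "drive_tool", "kwargs": {"moves": [{"delta_pos": [20.5,0.5,8],"turn": 0,"claw": 0.1},{"delta_pos": [20.5,0.5,12],"turn": 0,"claw": 0.1},{"delta_pos": [20.6,0,14],"turn": 0,"claw": 0.1},{"delta_pos": [0,0,12],"turn": 0,"claw": 0.1},{"delta_pos": [0,0,4],"turn": 0.004,"claw": 0.1},{"delta_pos": [0,0,0],"turn": 0,"claw": 0.1}]}}

```text
time_s: 15.5
tcp_pos: [0.5235, 0.1726, 0.2505]
ee_rot: [[0.967, 0.253, -0.0], [0.253, -0.967, -0.0], [-0.001, 0.0, -1.0]]
wrist_force: [0.2, 0.3, -1.9]
gripper_width: 0.174
gripper_force: 30.0
```

```bash
python3 go.py .5222 .1747 .248 14.9; python3 pk.py pics/k2.png
```

```text
t 15.5 tcp [0.5235 0.1726 0.2505] yaw 14.66 j [ 35.1  13.8  -7.4   0.  -68.9  69.6] F [ 0.1773  0.305  -1.9435] w 0.1735510229686017 29.999110400676727
delta in present axes [-0.7303 -2.3646  2.4872] in target-yaw axes [-0.7216 -2.367   2.4875] turn -0.0042330300171425864
top tip px 226.10249739561002 192.96183992106282 crop 201 167
side tip px 279.5819489969476 166.5964510528413 crop 254 141
```

View pics/k2.png

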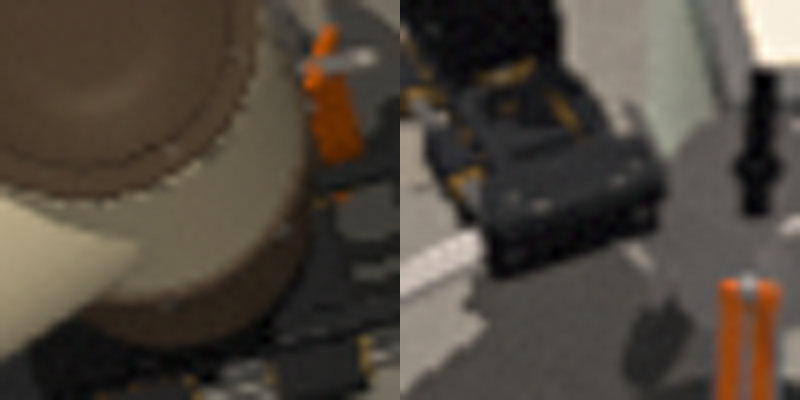

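Both views are blocked by the gripper here, so I feel my way in along the peg line in small steps.

{"fn": "drive_tool", "kwargs": {"moves": [{"delta_pos": [-0.7,-2.4,2.5],"turn": 0,"claw": 0.1},{"delta_pos": [0,0,0],"turn": 0,"claw": 0.1},{"delta_pos": [2.3,0.3,3.3],"turn": 0,"claw": 0.1},{"delta_pos": [2.3,0.3,3.3],"turn": 0,"claw": 0.1},{"delta_pos": [0,0,0],"turn": 0,"claw": 0.1}]}}

```text
time_s: 16.23
tcp_pos: [0.5273, 0.1758, 0.2408]
ee_rot: [[0.967, 0.253, -0.001], [0.253, -0.967, -0.001], [-0.001, 0.0, -1.0]]
wrist_force: [-0.5, 1.0, 0.2]
gripper_width: 0.173
gripper_force: 30.0
```

{"fn": "drive_tool", "kwargs": {"moves": [{"delta_pos": [1.7,0.2,2.5],"turn": 0,"claw": 0.1},{"delta_pos": [0,0,0],"turn": 0,"claw": 0.1}]}}

```text
time_s: 16.48
tcp_pos: [0.529, 0.1761, 0.2386]
ee_rot: [[0.967, 0.253, -0.0], [0.253, -0.967, -0.0], [-0.001, 0.0, -1.0]]
wrist_force: [0.2, 0.1, -0.6]
gripper_width: 0.176
gripper_force: 30.0
```

{"fn": "drive_tool", "kwargs": {"moves": [{"delta_pos": [1.7,0.2,2.5],"turn": 0,"claw": 0.1},{"delta_pos": [0,0,0],"turn": 0,"claw": 0.1}]}}

```text
time_s: 16.73
tcp_pos: [0.5305, 0.1763, 0.2361]
ee_rot: [[0.967, 0.253, -0.001], [0.253, -0.967, -0.0], [-0.001, 0.0, -1.0]]
wrist_force: [-1.3, -0.5, -1.3]
gripper_width: 0.17
gripper_force: 30.0
```

{"fn": "drive_tool", "kwargs": {"moves": [{"delta_pos": [1.7,0.2,2.5],"turn": 0,"claw": 0.1},{"delta_pos": [0,0,0],"turn": 0,"claw": 0.1}]}}

```text
time_s: 16.98
tcp_pos: [0.5321, 0.1765, 0.2333]
ee_rot: [[0.967, 0.253, -0.001], [0.253, -0.967, -0.0], [-0.001, 0.0, -1.0]]
wrist_force: [-1.8, -0.4, -2.7]
gripper_width: 0.175
gripper_force: 30.0
```

{"fn": "drive_tool", "kwargs": {"moves": [{"delta_pos": [1.7,0.2,2.5],"turn": 0,"claw": 0.1},{"delta_pos": [0,0,0],"turn": 0,"claw": 0.1}]}}

```text
time_s: 17.23
tcp_pos: [0.5338, 0.1767, 0.2309]
ee_rot: [[0.967, 0.253, -0.001], [0.253, -0.967, -0.001], [-0.001, 0.0, -1.0]]
wrist_force: [-1.4, -1.0, -2.1]
gripper_width: 0.174
gripper_force: 30.0
```

{"fn": "drive_tool", "kwargs": {"moves": [{"delta_pos": [1.7,0.2,2.5],"turn": 0,"claw": 0.1},{"delta_pos": [1.7,0.2,2.5],"turn": 0,"claw": 0.1},{"delta_pos": [0,0,0],"turn": 0,"claw": 0.1}]}}

```text
time_s: 17.6
tcp_pos: [0.5374, 0.1773, 0.2259]
ee_rot: [[0.967, 0.253, -0.001], [0.253, -0.967, -0.0], [-0.001, 0.0, -1.0]]
wrist_force: [-2.5, -0.6, -3.3]
gripper_width: 0.177
gripper_force: 30.0
```

```bash
python3 go.py; sed -i 's/-25/-35/g; s/+50/+70/g' pk.py; python3 pk.py pics/k3.png
```

```text
t 17.6 tcp [0.5374 0.1773 0.2259] yaw 14.67 j [ 34.7  16.2  -7.7  -0.  -66.2  70. ] F [-2.461  -0.5982 -3.3014] w 0.1774381469755838 29.998763501644135
top tip px 226.10249739561002 192.96183992106282 crop 191 157
side tip px 279.5819489969476 166.5964510528413 crop 244 131
```

View pics/k3.png

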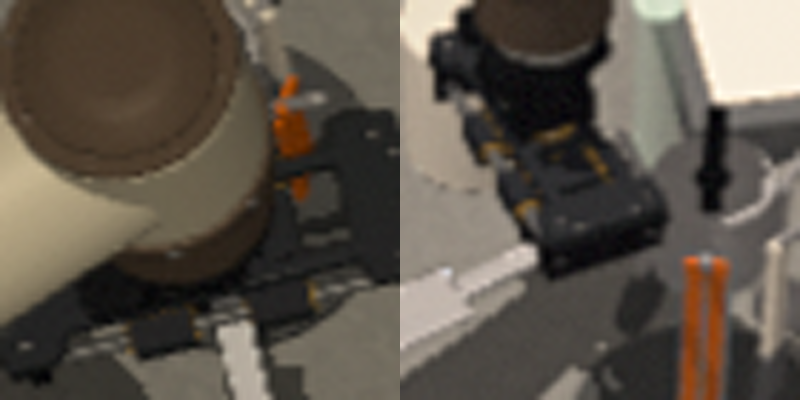

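The blade slopes down at (240,350) in the left half and (480,280) in the right. The force pushes outward and down, square to the peg with no upward push, so the peg is through the hole and touching its handle side. I ease off and slide further.

{"fn": "drive_tool", "kwargs": {"moves": [{"delta_pos": [-1.6,0,1.1],"turn": 0,"claw": 0.1},{"delta_pos": [1.7,0.2,2.5],"turn": 0,"claw": 0.1},{"delta_pos": [0,0,0],"turn": 0,"claw": 0.1}]}}

```text
time_s: 18.08
tcp_pos: [0.5384, 0.1775, 0.2232]
ee_rot: [[0.967, 0.254, 0.002], [0.254, -0.967, 0.001], [0.002, -0.0, -1.0]]
wrist_force: [0.4, 0.3, -0.6]
gripper_width: 0.172
gripper_force: 30.0
```

{"fn": "drive_tool", "kwargs": {"moves": [{"delta_pos": [1.7,0.2,2.5],"turn": 0,"claw": 0.1},{"delta_pos": [1.7,0.2,2.5],"turn": 0,"claw": 0.1},{"delta_pos": [0,0,0],"turn": 0,"claw": 0.1}]}}

```text
time_s: 18.45
tcp_pos: [0.5413, 0.1777, 0.2176]
ee_rot: [[0.967, 0.253, 0.0], [0.253, -0.967, -0.0], [0.0, 0.0, -1.0]]
wrist_force: [-0.2, -0.6, -0.1]
gripper_width: 0.173
gripper_force: 30.0
```

{"fn": "drive_tool", "kwargs": {"moves": [{"delta_pos": [1.7,0.2,2.5],"turn": 0,"claw": 0.1},{"delta_pos": [1.7,0.2,2.5],"turn": 0,"claw": 0.1},{"delta_pos": [0,0,0],"turn": 0,"claw": 0.1}]}}

```text
time_s: 18.82
tcp_pos: [0.5444, 0.178, 0.2125]
ee_rot: [[0.967, 0.253, -0.001], [0.253, -0.967, -0.0], [-0.001, 0.0, -1.0]]
wrist_force: [0.3, -0.8, -1.3]
gripper_width: 0.175
gripper_force: 30.0
```

{"fn": "drive_tool", "kwargs": {"moves": [{"delta_pos": [-3,0,0],"turn": 0,"claw": 0.1},{"delta_pos": [-2,0,0],"turn": 0,"claw": 0.1},{"delta_pos": [0,0,0],"turn": 0,"claw": 0.1}]}}

```text
time_s: 19.2
tcp_pos: [0.5405, 0.1773, 0.2137]
ee_rot: [[0.967, 0.254, 0.003], [0.254, -0.967, 0.001], [0.003, -0.0, -1.0]]
wrist_force: [2.4, 1.0, -0.9]
gripper_width: 0.174
gripper_force: 30.0
```

Pulling outward is resisted by +2.4 N, so the eye is held on the peg. I swing the paddle gently downward about the eye before letting go.

{"fn": "drive_tool", "kwargs": {"moves": [{"delta_pos": [3,0,0],"turn": 0,"claw": 0.1},{"delta_pos": [1,0,3],"turn": 0,"claw": 0.1},{"delta_pos": [1,0,3],"turn": 0,"claw": 0.1},{"delta_pos": [0,0,0],"turn": 0,"claw": 0.1}]}}

```text
time_s: 19.7
tcp_pos: [0.5449, 0.1782, 0.2069]
ee_rot: [[0.967, 0.253, 0.001], [0.253, -0.967, 0.0], [0.001, 0.0, -1.0]]
wrist_force: [1.2, -0.0, 0.5]
gripper_width: 0.177
gripper_force: 30.0
```

{"fn": "drive_tool", "kwargs": {"moves": [{"delta_pos": [1.2,0,3],"turn": 0,"claw": 0.1},{"delta_pos": [1.5,0,3],"turn": 0,"claw": 0.1},{"delta_pos": [0,0,0],"turn": 0,"claw": 0.1}]}}

```text
time_s: 20.08
tcp_pos: [0.5467, 0.1786, 0.2005]
ee_rot: [[0.967, 0.253, -0.001], [0.253, -0.967, -0.0], [-0.001, 0.0, -1.0]]
wrist_force: [-1.1, 0.8, 2.3]
gripper_width: 0.175
gripper_force: 30.0
```

{"fn": "drive_tool", "kwargs": {"moves": [{"delta_pos": [1,0,3],"turn": 0,"claw": 0.1},{"delta_pos": [1.5,0,3],"turn": 0,"claw": 0.1},{"delta_pos": [0,0,0],"turn": 0,"claw": 0.1}]}}

```text
time_s: 20.45
tcp_pos: [0.549, 0.1792, 0.1941]
ee_rot: [[0.967, 0.253, -0.002], [0.253, -0.967, -0.001], [-0.002, 0.0, -1.0]]
wrist_force: [-1.5, -0.5, 1.3]
gripper_width: 0.175
gripper_force: 30.0
```

{"fn": "drive_tool", "kwargs": {"moves": [{"delta_pos": [1.5,0,3],"turn": 0,"claw": 0.1},{"delta_pos": [1.5,0,3],"turn": 0,"claw": 0.1},{"delta_pos": [0,0,0],"turn": 0,"claw": 0.1}]}}

```text
time_s: 20.82
tcp_pos: [0.552, 0.18, 0.1882]
ee_rot: [[0.967, 0.253, -0.001], [0.253, -0.967, -0.001], [-0.002, 0.0, -1.0]]
wrist_force: [-2.6, -0.2, -0.3]
gripper_width: 0.172
gripper_force: 30.0
```

{"fn": "drive_tool", "kwargs": {"moves": [{"delta_pos": [0,0,0],"turn": 0,"claw": 0.3},{"delta_pos": [0,0,0],"turn": 0,"claw": 0.5},{"delta_pos": [0,0,0],"turn": 0,"claw": 0.6},{"delta_pos": [0,0,0],"turn": 0,"claw": 0.6},{"delta_pos": [0,0,0],"turn": 0,"claw": 0.6},{"delta_pos": [0,0,0],"turn": 0,"claw": 0.6}]}}

```text
time_s: 21.58
tcp_pos: [0.5523, 0.1802, 0.1889]
ee_rot: [[0.967, 0.253, 0.0], [0.253, -0.967, 0.0], [0.0, -0.0, -1.0]]
wrist_force: [0.0, 0.4, -0.6]
gripper_width: 0.597
gripper_force: 0.0
```

```bash
python3 go.py; python3 pk.py pics/k4.png
```

```text
t 21.575 tcp [0.5523 0.1802 0.1889] yaw 14.68 j [ 34.   19.3  -8.8   0.  -61.9  70.6] F [ 0.0176  0.4188 -0.5612] w 0.5966557611369069 0.0
top tip px 226.10249739561002 192.96183992106282 crop 191 157
side tip px 279.5819489969476 166.5964510528413 crop 244 131
```

View pics/k4.png

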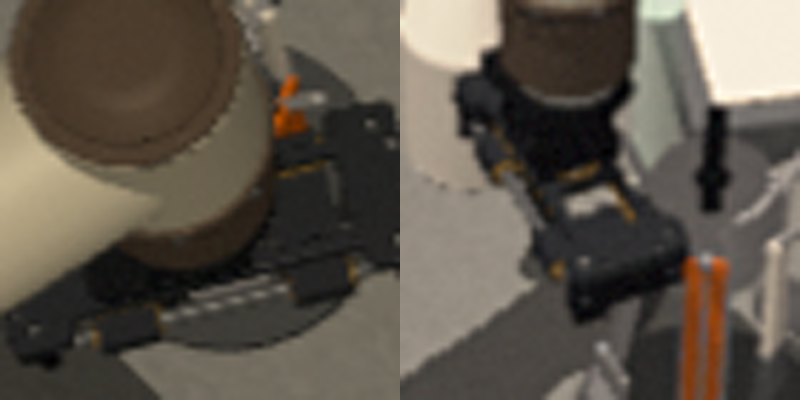

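The blade has left its sloping place and now hangs below, with its lower part at (600,370) in the side crop. The fingers are free, so I back straight out, rise and look once more.

{"fn": "drive_tool", "kwargs": {"moves": [{"delta_pos": [-15,0,0],"turn": 0,"claw": 0.6},{"delta_pos": [-30,0,0],"turn": 0,"claw": 0.6},{"delta_pos": [-45,0,0],"turn": 0,"claw": 0.6},{"delta_pos": [-45,0,-10],"turn": 0,"claw": 0.6},{"delta_pos": [0,0,-40],"turn": 0,"claw": 0.6},{"delta_pos": [0,40,-50],"turn": 0,"claw": 0.6},{"delta_pos": [0,50,-30],"turn": 0,"claw": 0.6},{"delta_pos": [0,60,0],"turn": 0,"claw": 0.6},{"delta_pos": [0,60,0],"turn": 0,"claw": 0.6},{"delta_pos": [0,60,0],"turn": 0,"claw": 0.6},{"delta_pos": [0,0,0],"turn": 0,"claw": 0.6},{"delta_pos": [0,0,0],"turn": 0,"claw": 0.6}]}}

```text
time_s: 23.18
tcp_pos: [0.489, -0.1142, 0.3174]
ee_rot: [[0.968, 0.253, -0.001], [0.253, -0.968, 0.0], [-0.0, -0.001, -1.0]]
wrist_force: [-0.4, 0.4, 0.1]
gripper_width: 0.599
gripper_force: 0.0
```

```bash
python3 go.py; python3 pk.py pics/k5.png
```

```text
t 23.175 tcp [ 0.489  -0.1142  0.3174] yaw 14.64 j [  5.4   6.7  -6.7  -0.  -76.6  99.3] F [-0.447   0.4248  0.0784] w 0.5988908522241205 0.0
top tip px 226.10249739561002 192.96183992106282 crop 191 157
side tip px 279.5819489969476 166.5964510528413 crop 244 131
```

View pics/k5.png

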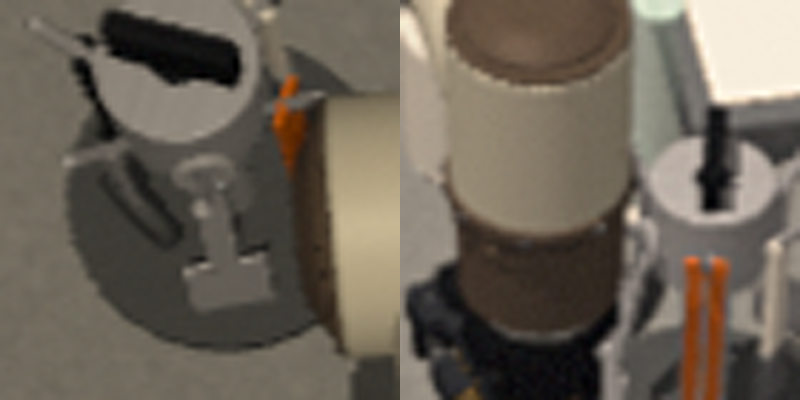

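The paddle's eye is down by the hub at (205,172), the peg end sticks out through it at (200,208), and the blade hangs at (230,285). The bar is still in its new click.

```bash
python3 -c "
from station import ticket; print(ticket.finish_job())"
```

```text
the job is handed in; nothing more can be done
None
```

I turned the carousel to its next click, hung the paddle by its eye well down the front peg with the blade down, let go, and handed the job in at about 23 s. I never touched the spatula, and I pressed only lightly on the fixed scale's edge (under 10 N) to tilt the paddle.

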